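# Release the red ball from the two-lane ball dispenser

### The job

On the ball dispenser a red and a black kinematic-mount ball each wait in a sloping lane behind a yellow gate. With the fingertips press down the paddle of the rocker that works the red ball's gate and hold it down until the red ball has rolled out into the tray, then let the paddle spring back up so that the gate is shut again. Do not touch either ball, keep the black ball waiting behind its gate, and leave the other things on the table where they are.

Things in the scene. Friction and masses are not known exactly. Their poses are not given: they have to be found in the camera images.
- dispenser: fixed ball dispenser, dark base 222 x 180 x 8 mm, up to 85 mm high. Origin on the table under the pivots, midway between the rockers; x points from paddles to tray (away from the robot), y left, z up. Lanes at y = +40 (left) and -40 mm (right), 27 mm wide inside, x = -35 to 80 mm, sloping 10 degrees down to +x; each lane's rocker runs outside it at y = +70 or -70 mm.
- tray (a point): middle of the grey felt floor of the catch tray beyond the lanes, 117 mm from the dispenser's origin along x, 12 mm above the table; tray 63 mm deep (x) by 132 mm wide inside with a low middle divider, the floor a shallow vee, far wall 47 mm high. A ball lying in it has its centre about 30 mm above the table.
- rocker_left (a joint): left (+y) rocking lever, pivoted 75 mm above the table about the dispenser's y axis. 0 rad: level, gate shut (spring-held rest). Grows as the paddle goes down and the gate rises; stop at 0.42 rad (paddle 33 mm lower). The ball rolls out under the gate from about 0.3 rad; hold it near the stop for about a second. Paddle force 2 N to start, 5 N at the stop; let go, it springs back to 0.
- rocker_right (a joint): right (-y) rocking lever, pivoted 75 mm above the table about the dispenser's y axis. 0 rad: level, gate shut (spring-held rest). Grows as the paddle goes down and the gate rises; stop at 0.42 rad (paddle 33 mm lower). The ball rolls out under the gate from about 0.3 rad; hold it near the stop for about a second. Paddle force 2 N to start, 5 N at the stop; let go, it springs back to 0.
- paddle_left (a point): centre of the top face of the black ribbed paddle (36 mm along the lever by 34 mm across, 6 mm thick) on the left rocker, at its end towards the robot: 80 mm from the pivot, 82 mm above the table when level. Moves with the rocker.
- paddle_right (a point): centre of the top face of the black ribbed paddle (36 mm along the lever by 34 mm across, 6 mm thick) on the right rocker, at its end towards the robot: 80 mm from the pivot, 82 mm above the table when level. Moves with the rocker.
- gate_left (a point): middle of the lower edge of the yellow gate plate (22 mm wide, 4 mm thick, 34 mm tall) at the far end of the left rocker, 60 mm beyond the pivot and 30 mm inward of the lever; it hangs in the left lane, 8 mm above the lane floor when shut. Moves with the rocker.
- gate_right (a point): middle of the lower edge of the yellow gate plate (22 mm wide, 4 mm thick, 34 mm tall) at the far end of the right rocker, 60 mm beyond the pivot and 30 mm inward of the lever; it hangs in the right lane, 8 mm above the lane floor when shut. Moves with the rocker.
- red_ball_center (a point): centre of the red ball, 24 mm in diameter, about 25 g. It starts in the left or the right lane (drawn anew each time), resting against the gate, its centre 52 mm above the table and 45 mm along x in the dispenser's frame.
- black_ball_center (a point): centre of the black ball, 24 mm in diameter, about 25 g; starts in the other lane in the same way.
- cage_cube: bystander: black cube of 39 mm with green windows; origin at the centre of its underside
- stand_iris: bystander: round iris on a post and black foot, 65 x 54 x 100 mm, not bolted; origin under the foot's centre
- tape_roll: bystander: roll of cream masking tape lying flat, 77 mm across, 19 mm high; origin at the centre of its underside
- sensor_head: bystander: black round sensor head, 60 mm across, 22 mm high; origin at the centre of its underside
- lens_case_0: bystander: black round lens case, 39 mm across, 16 mm high; origin at the centre of its underside
- marker_1: bystander: white marker pen with red cap, 133 mm long (along its y), 11 mm thick, lying; origin under its middle
- clamp_fork_1: bystander: black slotted clamp fork, 81 x 26 x 10 mm, lying; origin at the centre of its underside
- red_ball: the red ball itself; its origin lies on its surface and turns with it as it rolls, so use its centre (red_ball_center)
- black_ball: the black ball itself; likewise, use its centre (black_ball_center)

How it is judged:
On the way, in this order (a step that is already met when the one before it is completed fails the run):
1. the paddle of the red ball's rocker is pressed down and its gate is up while the red ball is still in line with it (((y of red_ball_center in the frame of dispenser above 0.02 m and value of joint rocker_left above 0.2 rad and x of the grasp point in the frame of dispenser below -0.02 m) or (y of red_ball_center in the frame of dispenser below -0.02 m and value of joint rocker_right above 0.2 rad and x of the grasp point in the frame of dispenser below -0.02 m))).
2. the red ball is in the tray (x of red_ball_center in the frame of dispenser between 0.085 and 0.148 m and z of red_ball_center in the frame of dispenser between 0.015 and 0.045 m and y of red_ball_center in the frame of dispenser between -0.066 and 0.066 m), for 0.2 s.
At the end, for the whole second after the job is handed in: The red ball lies at rest (under 50 mm/s) in the catch tray, both rockers are back up (under 0.05 rad, gates shut) and the black ball is still in its lane behind its gate (all of step 2 and linear speed of red_ball below 0.05 m/s and value of joint each of rocker_left, rocker_right below 0.05 rad and x of black_ball_center in the frame of dispenser below 0.062 m and z of black_ball_center in the frame of dispenser between 0.04 and 0.075 m); the robot touches nothing.
It fails at once if a ball is touched by the robot (contact force between any of the arm, the fingers and red_ball above 0.2 N or contact force between any of the arm, the fingers and black_ball above 0.2 N).
It fails at once if the black ball leaves its lane (x of black_ball_center in the frame of dispenser above 0.07 m or height (world z) of black_ball_center above 0.085 m).
It fails at once if the red ball is lifted (height (world z) of red_ball_center above 0.085 m).
It fails at once if another thing on the table is moved more than 20 mm (distance of any of cage_cube, stand_iris, tape_roll, sensor_head, lens_case_0, marker_1, clamp_fork_1 from where it was at the start of the episode above 0.02 m).
It also fails if it takes over 38 s, if anything falls off the work surface, if the arm or the gripper's body presses on something with over 40 N, if the wrist force passes 120 N, or if a joint passes its speed limit or range.

### The arm

A 7-joint arm with a two-finger parallel gripper is mounted at the origin on a cart in front of the work surface, level with it; the furniture and walls round the work are solid. World frame = base frame: x ahead of the robot, y to its left, z up, the work surface at z = 0. Lengths are in m, angles in rad, forces in N, time in s.
With the tool pointing down it reaches from about 0.35 to 0.775 m from the base axis. Payload 3.1 kg.
Tool frame: the origin (TCP) lies at the centre of the arm's flange, where the gripper is bolted on; the fingertips stand 173 mm ahead of it and the grasp point (between the pads) lies 155 mm ahead of it (robot.nose_length is the distance from the TCP to the fingertips, in m); z points along the fingers, y is the line along which they close (so a half turn about z gives the same grasp; the last joint's range is limited). The gripper opens to 85 mm and grips with 20 to 120 N. Pads are 22 mm wide; open, the fingers measure 114 mm over their backs; the gripper's body (76 mm by 85 mm) begins 54 mm behind the grasp point. The pads swing forward as they close: fully open they stand 13 mm farther back than shut.
Start: joints at [-1.34, 0.311, 0.014, 1.512, -0.004, 1.319, -0.027], TCP at [0.148, 0.53, 0.405] pointing down, gripper open.
Joint ranges: [-2.7, 2.7], [-0.3, 1.91], [-1.27, 1.3], [0.12, 2.57], [-1.44, 4.58], [0.2, 2.03], [-3.05, 3.05]. Speed limits (rad/s): [2.79, 2.79, 3.14, 3.14, 3.14, 3.14, 3.14].

### API

Orientations are given as a unit quaternion [x, y, z, w].
In Python, from workcell import robot gives the robot as it stands. The module is installed in compiled form; this text tells all that it offers.
- The arm moves only by the shell command python3 -m inch 'ROWS' [OPENING]. ROWS is JSON, a list of rows, each a list of 2 entries, a list of its own where there are three numbers: the shift along the tool's x, y, z in mm, then the turn about the tool's z in degrees. A call has 1 to 12 rows; each row shifts and turns the commanded pose from where the row before left it, along the tool's axes as they then stand; what a row does not reach is not made up. A row lasts 1/12 s, in which the tool goes at most 41.7 mm and 7.16 degrees, less where a joint would pass 70% of its speed; a pose out of reach is approached as far as the arm can. A call is refused whole if a number of a shift passes 41.7 or a number of a turn 7.16, either way. A call with a gripper value outside its range is refused whole. OPENING is the closure in counts, from 0 (fully open) to 255 (shut), set as the call begins (- or left out, the last holds). The fingers move at their own pace and stop on an object; the grip force is fixed at half the most. Time passes only in rows, so rows that do not move let the fingers close. It gives the time, the measured TCP pose, the force, the opening and the grip force at its end, in the units of the state.
- robot.observe(): the state, without advancing time (a new reading comes with each control period).
- robot.grab_frame(name): name is "scene" or "top" or "wrist"; returns a dict with "image" (384x512x3 uint8, blue, green, red), "mtx" (3x3 intrinsics, pixels), "origin" and "orientation" of the camera in the world; the wrist camera has in their place "hand_eye" (4x4, takes a point from camera to tool coordinates, whose origin is the TCP and whose axes are the flange's). Camera axes: x right, y down, z forward; pixel columns grow to the right and rows downward; lengths in m; the calibration is good to about 2 mm. The wrist camera is an equidistant fisheye: a pixel r from the principal point sees the ray r / f radians off the axis. A picture is of the moment at which its call begins: read the wrist's pose just before it. There is no depth.
- robot.finish_job(): hands the job in; it is judged then, once.
Trained networks look in a picture, given as the dict that the camera call returned (one of the last four; its "shot" number tells which), for a name from the list of things; names that differ only in an ending like _2 or _b are one class to them, and where a whole thing is asked for, a point or a joint stands for the part that bears it (a point fixed in the world has none). Each returns a list of dicts, best first, with "confidence" (0 to 1); they miss things now and then, are a little off and sometimes report something else, mostly with a low value. They report only what shows in the picture. A call takes as long as a camera call.
- robot.recognise(target, picture): "position" ([column, row] as shares, 0 to 1, of the picture: columns of its width, rows of its height, amid what is visible of it).
- robot.silhouettes(target, picture): "mask" (384x512 bool, what is visible of it) and "position" ([column, row] as shares, 0 to 1, of the picture: columns of its width, rows of its height, amid what is visible of it).
- robot.place_of(target, picture): "position" ([column, row] as shares, 0 to 1, of the picture: columns of its width, rows of its height: a listed point, or the origin of a listed thing).
The state is a dict: "clock": time; "qpos": joint angles; "dq": joint speeds; "effort": joint torques, N m; "position": TCP position; "tool_rot": TCP orientation; "force": force on the tool from outside, world axes, zero at the start; "torque": the same for the moment, N m; "grip_width": opening from 0.0 (shut) to 1.0 (fully open); "grasp_force": force on a finger pad.
Only numpy, scipy, OpenCV 4.12 (cv2) and the standard library are available. Lean on these libraries where they do the work, as an engineer would, in place of code of your own. Each camera call takes 0.05 s, during which the arm holds its last target. There are 200 camera calls.

## Working session

There is one attempt and no reset: what is moved stays moved. The work goes in short steps, Python scripts to look and compute and a shell command to move; the robot and the scene stay as the last step left them, time stands still between calls to the robot, and variables do not carry over. Pictures are saved under pics/ and viewed, at most 10 in all, crops included, and the job is handed in when it is done.

```bash
mkdir -p pics; cat > h.py <<'E'
import numpy as np, cv2
from scipy.spatial.transform import Rotation as R
from workcell import robot
def pt(pic,pos,z):
    h,w=pic["image"].shape[:2]; K=np.array(pic["mtx"])
    d=np.linalg.inv(K)@[pos[0]*w,pos[1]*h,1]
    o=np.array(pic["origin"]); q=np.array(pic["orientation"])
    M=R.from_quat(q).as_matrix() if q.size==4 else q.reshape(3,3)
    d=M@d; return o+d*(z-o[2])/d[2]
E
python3 - <<'E'
from h import *
np.set_printoptions(precision=4,suppress=True)
Z=dict(dispenser=0,tray=.012,paddle_left=.082,paddle_right=.082,red_ball_center=.052,black_ball_center=.052)
for c in("top","scene"):
    p=robot.grab_frame(c); cv2.imwrite(f"pics/{c}0.png",p["image"])
    print(c,p["origin"])
    for n,z in Z.items():
        for r in robot.place_of(n,p)[:1]: print(n,np.array(r["position"])*[512,384],round(r["confidence"],2),pt(p,r["position"],z)[:2])
s=robot.observe();print(s["clock"],s["position"],R.from_quat(s["tool_rot"]).as_matrix())
E
```

```text
top [ 0.2254 -0.0209  1.3895]
dispenser [218.2144 185.8944] 0.66 [0.5612 0.1285]
tray [210.2784 155.2128] 0.92 [0.6738 0.1586]
paddle_left [197.7856 205.2096] 0.59 [0.4744 0.1872]
paddle_right [233.984  200.2944] 0.59 [0.4911 0.0652]
red_ball_center [221.696 165.696] 0.53 [0.6219 0.1121]
black_ball_center [201.1136 172.4928] 0.48 [0.5972 0.184 ]
scene [-0.2071 -0.7525  0.8064]
dispenser [222.8224 191.8848] 0.58 [0.5588 0.1367]
tray [245.1968 170.8032] 0.71 [0.6798 0.1591]
paddle_left [190.9248 172.9152] 0.53 [0.4835 0.1886]
paddle_right [224.     188.3136] 0.62 [0.4952 0.0569]
red_ball_center [337.5104 256.8192] 0.2 [ 0.5115 -0.3217]
black_ball_center [222.976  166.8096] 0.36 [0.6042 0.1813]
0.7 [0.1482 0.5297 0.4047] [[-0.963   0.2694  0.    ]
 [ 0.2694  0.963   0.0001]
 [-0.      0.0001 -1.    ]]
```

```bash
python3 - <<'E'
import cv2
a=cv2.imread("pics/top0.png")[120:260,140:320]; cv2.imwrite("pics/topc.png",cv2.resize(a,None,fx=4.4,fy=4.2,interpolation=2))
E
```

```text
(no output)
```

View pics/topc.png

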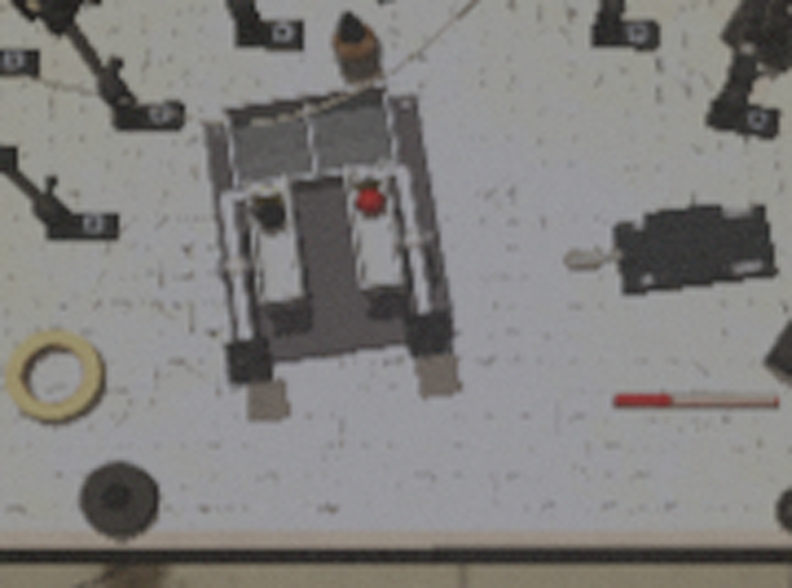

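View pics/scene0.png

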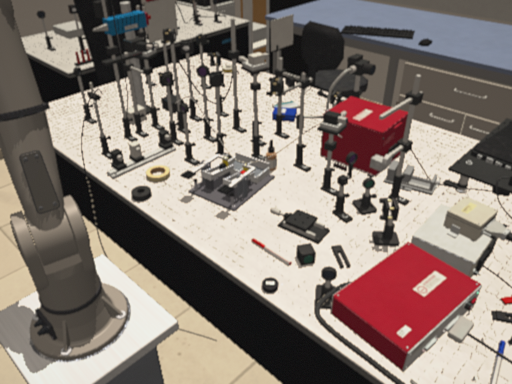

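The red ball is in the right lane, at top-image pixel about (224,168). The black ball is in the left lane, about (201,171). The right paddle is at about (237.7,199.3), which gives world ≈ (0.494, 0.053) and a dispenser yaw of about 9°. The space around the paddle is clear. I'll approach high with the fingers shut.

```bash
python3 -m inch '[[[-32,-25,0],0],[[-32,-25,0],0],[[-32,-25,0],0],[[-32,-25,0],0],[[-32,-25,0],0],[[-32,-25,0],0],[[-32,-25,0],0],[[-32,-25,0],0],[[-32,-25,0],0],[[-32,-25,0],0],[[-32,-25,0],0],[[-32,-25,0],0]]' 255
python3 -m inch '[[[0,0,0],-6.25],[[0,0,0],-6.25],[[0,0,0],-6.25],[[0,0,0],-6.25],[[0,0,0],0],[[0,0,0],0]]'
cat > w.py <<'E'
from h import *
np.set_printoptions(precision=4,suppress=True)
import sys
s=robot.observe(); p=robot.grab_frame("wrist"); cv2.imwrite(sys.argv[1],p["image"])
M=R.from_quat(s["tool_rot"]).as_matrix(); t=np.array(s["position"]); H=np.array(p["hand_eye"]); K=np.array(p["mtx"])
print(s["clock"],t,s["force"]); print(M)
o=t+M@H[:3,3]
for n,z in dict(dispenser=0,paddle_left=.082,paddle_right=.082,red_ball_center=.052,black_ball_center=.052,gate_right=.05).items():
    for r in robot.place_of(n,p)[:1]:
        u=(np.array(r["position"])*[512,384]-K[:2,2])/[K[0,0],K[1,1]]; th=np.hypot(*u)
        d=M@H[:3,:3]@np.r_[u/th*np.sin(th),np.cos(th)]; P=o+d*(z-o[2])/d[2]
        print(n,np.array(r["position"])*[512,384],round(r["confidence"],2),P, "tool mm",1e3*M.T@(P-t))
E
python3 w.py pics/w1.png
```

```text
clock: 1.7
position: [0.4379, 0.1355, 0.4052]
tool_rot: [0.136, 0.991, 0.001, 0.0]
force: [0.2, 0.3, -0.0]
grip_width: 0.001
grasp_force: 0.0
clock: 2.2
position: [0.4371, 0.1373, 0.4048]
tool_rot: [-0.08, 0.997, 0.0, 0.0]
force: [0.1, 0.5, 0.7]
grip_width: 0.002
grasp_force: 0.0
2.2 [0.4371 0.1373 0.4048] [0.0904 0.4513 0.6649]
[[-0.9871 -0.1601  0.0002]
 [-0.1601  0.9871  0.0001]
 [-0.0002  0.0001 -1.    ]]
paddle_left [302.1824 227.5968] 0.64 [0.4754 0.1955 0.082 ] tool mm [-47.0185  51.3126 322.8128]
paddle_right [173.6192 228.096 ] 0.63 [0.499  0.0587 0.082 ] tool mm [-48.4099 -87.4725 322.7999]
```

View pics/w1.png

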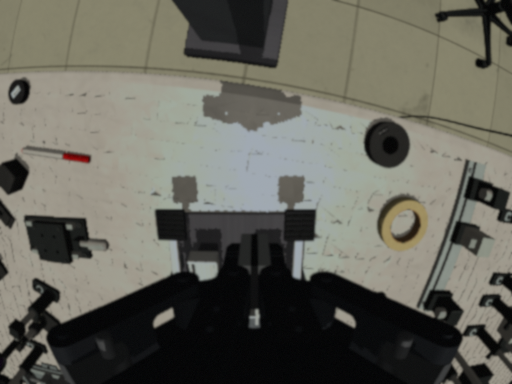

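The paddle of the red ball's rocker appears at wrist pixel (171,224). The tool is now aligned with the dispenser, and the paddle spacing measures 139 mm against 140 mm expected. Next I move above the paddle and start down.

```bash
python3 -m inch '[[[-15,-30,0],0],[[-15,-30,0],0],[[-14,-30,0],0],[[0,0,30],0],[[0,0,30],0],[[0,0,30],0],[[0,0,20],0],[[0,0,0],0],[[0,0,0],0]]'
python3 w.py pics/w2.png
```

```text
clock: 3.3
position: [0.4949, 0.0558, 0.2941]
tool_rot: [-0.082, 0.997, -0.0, -0.001]
force: [0.0, 0.3, 0.4]
grip_width: 0.003
grasp_force: 0.0
3.3 [0.4949 0.0558 0.2941] [0.0373 0.2532 0.4124]
[[-0.9867 -0.1627 -0.0023]
 [-0.1627  0.9867 -0.0007]
 [ 0.0024 -0.0003 -1.    ]]
dispenser [321.792  267.6864] 0.71 [0.5623 0.1374 0.    ] tool mm [-80.466   69.6784 293.895 ]
paddle_left [437.2992 222.4896] 0.78 [0.4739 0.1924 0.082 ] tool mm [ -1.9685 138.2894 212.0594]
paddle_right [253.5936 227.904 ] 0.57 [0.4979 0.0558 0.082 ] tool mm [ -3.4549  -0.3267 212.1027]
black_ball_center [491.6224 124.1856] 0.64 [0.3828 0.2537 0.052 ] tool mm [ 77.8374 213.6532 242.2249]
```

View pics/w2.png

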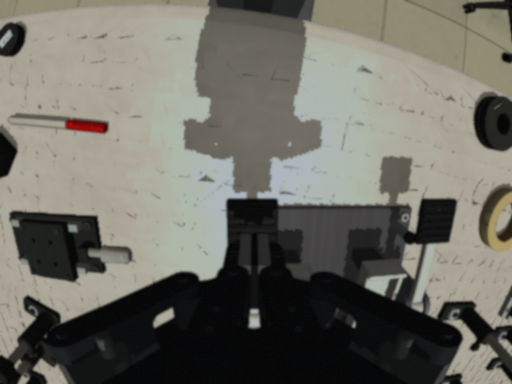

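The closed fingers at pixel column 252 are centred on the right paddle, which spans columns 228–277. Now I press.

```bash
python3 -m inch '[[[0,0,18],0],[[0,0,18],0],[[0,0,10],0],[[0,0,8],0],[[0,0,6],0],[[0,0,4],0],[[0,0,0],0],[[0,0,0],0]]'
python3 - <<'E'
from h import *
p=robot.grab_frame("scene"); cv2.imwrite("pics/s1.png",cv2.resize(p["image"][120:240,150:310],None,fx=4.5,fy=4.5,interpolation=2))
E
```

```text
clock: 4.32
position: [0.4959, 0.0558, 0.2315]
tool_rot: [-0.082, 0.997, 0.0, 0.001]
force: [0.9, 1.3, 3.2]
grip_width: 0.0
grasp_force: 1.8
```

View pics/s1.png

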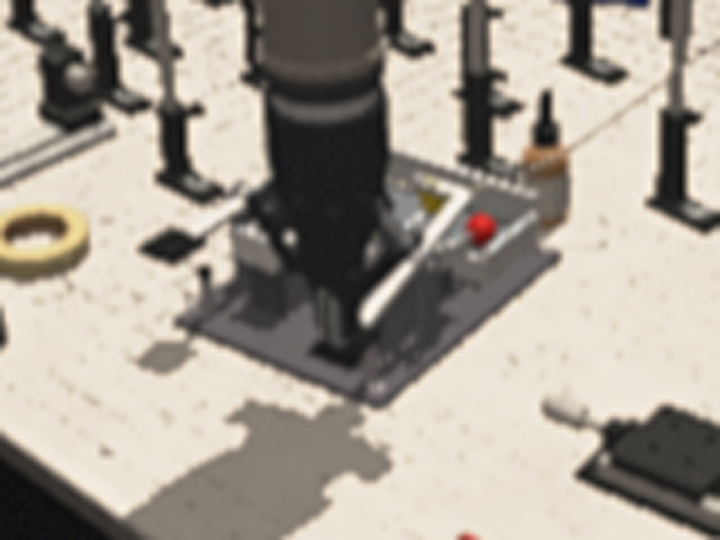

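The rocker is tilted, the gate is up, and the red ball at crop (480,228) has moved out past the gate. I'll press slightly further and hold.

```bash
python3 -m inch '[[[0,0,3],0],[[0,0,0],0],[[0,0,0],0],[[0,0,0],0],[[0,0,0],0],[[0,0,0],0],[[0,0,0],0],[[0,0,0],0],[[0,0,0],0],[[0,0,0],0],[[0,0,0],0],[[0,0,0],0]]'
python3 - <<'E'
from h import *
for c,(a,b,d,e) in {"scene":(120,240,150,310),"top":(120,260,140,320)}.items():
    p=robot.grab_frame(c); cv2.imwrite(f"pics/{c}2.png",cv2.resize(p["image"][a:b,d:e],None,fx=4.2,fy=4.2,interpolation=2))
    for r in robot.place_of("red_ball_center",p)[:1]: print(c,r,pt(p,r["position"],.03))
E
```

```text
clock: 5.37
position: [0.4952, 0.0557, 0.2277]
tool_rot: [-0.082, 0.997, -0.0, -0.0]
force: [1.0, 0.8, 3.4]
grip_width: 0.004
grasp_force: 1.8
scene {'position': [0.4963, 0.4542], 'confidence': 0.52} [0.66362265 0.10275047 0.03      ]
top {'position': [0.4324, 0.3977], 'confidence': 0.49} [0.67729583 0.11633462 0.03      ]
```

View pics/scene2.png

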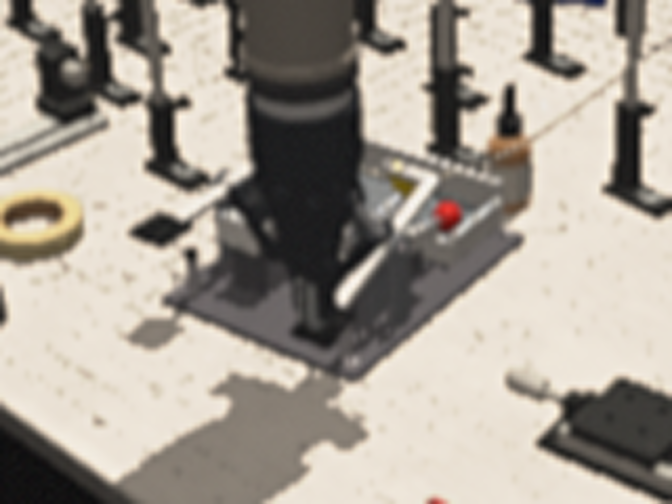

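View pics/top2.png

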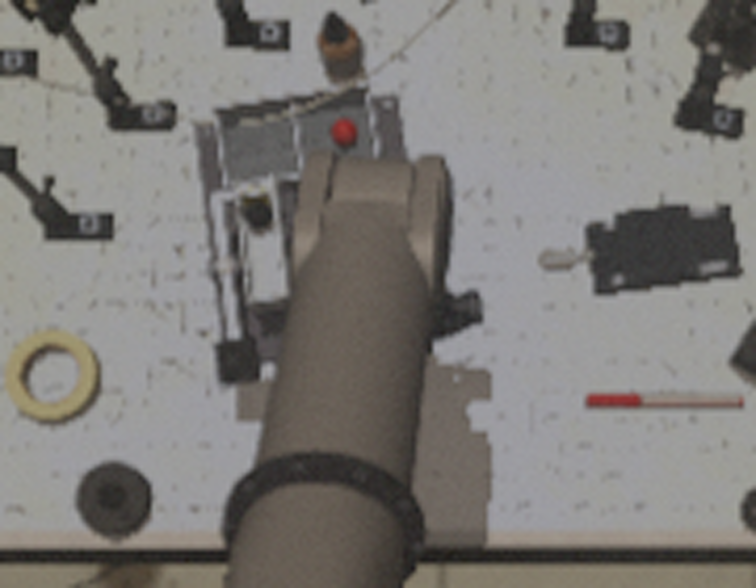

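The red ball lies in the right half of the tray, at top crop (343,132), which is dispenser x ≈ 0.11 m. The black ball is still behind its gate at (258,210). I'll let the paddle up gently and retreat.

```bash
python3 -m inch '[[[0,0,-5],0],[[0,0,-6],0],[[0,0,-6],0],[[0,0,-6],0],[[0,0,-6],0],[[0,0,-8],0],[[0,0,-20],0],[[0,0,-30],0],[[30,0,-25],0],[[30,0,-25],0],[[30,0,-20],0],[[30,0,0],0]]'
python3 -m inch '[[[0,0,0],0],[[0,0,0],0],[[0,0,0],0],[[0,0,0],0],[[0,0,0],0],[[0,0,0],0],[[0,0,0],0],[[0,0,0],0]]'
python3 - <<'E'
from h import *
P=[]
for c in("top","scene"):
    p=robot.grab_frame(c); P.append(cv2.resize(p["image"][120:240,150:310],(600,300) if 0 else (400,300),interpolation=2))
    for n,z in(("red_ball_center",.03),("black_ball_center",.052),("paddle_right",.082)):
        for r in robot.place_of(n,p)[:1]: print(c,n,r["confidence"],pt(p,r["position"],z))
cv2.imwrite("pics/end.png",np.hstack(P))
E
```

```text
clock: 6.57
position: [0.3774, 0.0357, 0.3889]
tool_rot: [-0.081, 0.997, 0.001, 0.005]
force: [0.0, 0.4, 0.8]
grip_width: -0.003
grasp_force: 0.0
clock: 7.23
position: [0.3772, 0.0362, 0.3845]
tool_rot: [-0.082, 0.997, -0.0, -0.0]
force: [-1.0, -0.3, -0.1]
grip_width: 0.004
grasp_force: 0.0
top red_ball_center 0.59 [0.68109512 0.12474321 0.03      ]
top black_ball_center 0.5 [0.60193387 0.17535396 0.052     ]
top paddle_right 0.18 [0.62161625 0.11212023 0.082     ]
scene red_ball_center 0.6 [0.67444003 0.10173425 0.03      ]
scene black_ball_center 0.47 [0.62033097 0.19724855 0.052     ]
scene paddle_right 0.6 [0.5066248  0.05658266 0.082     ]
```

View pics/end.png

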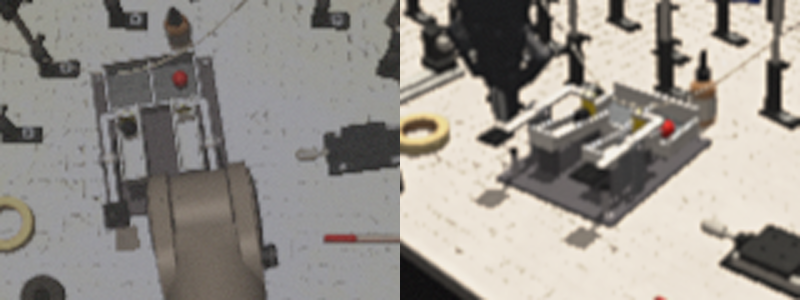

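The final picture shows the red ball in the tray at (180,79) and the black ball behind its gate at (127,127). Both rockers are level, and the arm is clear.

```bash
python3 -c "
from workcell import robot
print(robot.finish_job())"
```

```text
the job is handed in; nothing more can be done
None
```

I handed the job in: the red ball is in the tray, both gates are shut, the black ball is still behind its gate, and nothing else near the dispenser looks moved in the last pictures; no verdict came back.

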